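# Feed a shaping paddle through the packing chute, handle first

### The job

Lay the white shaping paddle in the open loading bay at the top of the metal chute so that it slides down handle first and comes to rest, let go of, against the shut gate. Then lift the gate so that the paddle slides out into the black tray at the foot, handle towards the tray's far end, and push the gate fully down again. Leave the plain stick, the boxed sweet and the empty sweet tray where they are.

Things in the scene. Friction and masses are not known exactly. Their poses are not given: they have to be found in the camera images.
- paddle_centre (a point): Centre of the loose white plastic paddle, half-way up; 150 mm long, 18 thick, lying flat at any yaw: a blade 50 long x 38 wide, then a handle 100 long x 20 wide. x runs from blade to handle (handle end +75 mm, blade end -75 mm, step between them at -25 mm), z up as it lies. About 70 g, balance point 11 mm towards the blade.
- handle_end (a point): middle of the handle's end face of the paddle, half-way up
- blade_end (a point): middle of the blade's end face of the paddle, half-way up
- chute: Fixed slide of polished, slippery aluminium (friction 0.1) with a black tray at its foot, one piece. Origin on the table; x points horizontally downhill along the middle line, z up. The surface falls 25 degrees, from 176 mm above the table at the top edge (x = -181 mm) to 41 at the gate (x = 109) and 36 at the lip (x = 120). Down the slope: loading bay, funnel 55 mm long, channel 48 mm wide; walls 24 mm.
- chute_bay (a point): Point on the sliding surface, middle line, 85 mm down the slope from the top edge. The loading bay is 124 mm wide inside, 130 long, open above and at its upper end. A paddle centred over this point in line with the slope has its front end in the funnel; let go, it slides by itself to the gate. Axes as chute, not tilted.
- tray_middle (a point): Middle of the floor of the black tray, 20 mm above the table. The tray begins at the lip, is 190 mm long inside and 64 wide, and its smooth floor falls 8 degrees on to the end wall, so the paddle slides to the end wall by itself. Sides 24 mm, end wall 32 mm above the floor. Axes as chute.
- gate (a joint): Upright steel plate that shuts the lower end of the channel; it lifts straight up. 0 = fully down (shut), 0.05 m = fully up; the paddle passes from about 0.03. Stiff (about 3 N): it stays where it is left. It may start a few mm up, which still stops the paddle.
- gate_handle (a point): Centre of the gate's black handle bar: 56 mm long across the chute (chute y), 12 thick along chute x, 18 tall, about 137 mm above the table when shut. A 20 mm wide stem below it; two fixed guide posts beside the gate reach 100 mm above the table. Pinch the bar from above, one finger uphill and one downhill.
- plain_stick: bystander: plain square white stick, 140 x 14 x 14 mm, origin at the centre of its underside, x along it
- sweet_box: bystander: black box with a clear lid and a sweet inside, 90 x 75 x 54 mm, origin at the centre of its underside
- sweet_tray: bystander: empty black plastic sweet tray, 75 x 75 x 22 mm, origin at the centre of its underside
Mind the look-alikes: they are no part of the job. There is more than one size of the part that bears paddle_centre; the job needs the middle-sized.

How it is judged:
On the way, in this order (a step that is already met when the one before it is completed fails the run):
1. the paddle rests in the chute, handle first against the shut gate, let go (x of handle_end in the frame of chute between 0.085 and 0.118 m and x of blade_end in the frame of chute below 0 m and y of handle_end in the frame of chute between -0.026 and 0.026 m and y of blade_end in the frame of chute between -0.026 and 0.026 m and z of blade_end in the frame of chute between 0.08 and 0.14 m and z of handle_end in the frame of chute below 0.08 m and contact force between the fingers and paddle below 0.05 N and value of joint gate below 0.01 m and linear speed of paddle below 0.02 m/s), for 0.2 s.
2. the gate is up and the paddle has slid out into the tray, handle first (x of blade_end in the frame of chute between 0.125 and 0.2 m and x of handle_end in the frame of chute between 0.25 and 0.32 m and y of handle_end in the frame of chute between -0.036 and 0.036 m and y of blade_end in the frame of chute between -0.036 and 0.036 m and z of handle_end in the frame of chute below 0.035 m and z of blade_end in the frame of chute below 0.055 m and contact force between the fingers and paddle below 0.05 N and value of joint gate above 0.02 m), for 0.1 s.
At the end, for the whole second after the job is handed in: The paddle lies flat on the floor of the black tray, at rest and wholly inside it (past the lip; middle of the handle's end lower than 35 mm and of the blade's end lower than 55 mm above the table), handle end towards the far wall of the tray, not touched; the gate is down to within 6 mm (x of blade_end in the frame of chute between 0.125 and 0.2 m and x of handle_end in the frame of chute between 0.25 and 0.32 m and y of handle_end in the frame of chute between -0.036 and 0.036 m and y of blade_end in the frame of chute between -0.036 and 0.036 m and z of handle_end in the frame of chute below 0.035 m and z of blade_end in the frame of chute below 0.055 m and contact force between the fingers and paddle below 0.05 N and linear speed of paddle below 0.02 m/s and value of joint gate below 0.006 m).
It fails at once if a bystander (plain stick, boxed sweet, empty sweet tray) is moved more than 25 mm (distance of any of plain_stick, sweet_box, sweet_tray from where it was at the start of the episode above 0.025 m).
It also fails if it takes over 48 s, if anything falls off the work surface, if the arm or the gripper's body presses on something with over 40 N, if the wrist force passes 120 N, or if a joint passes its speed limit or range.

### The arm

A 7-joint arm with a two-finger parallel gripper is mounted at the origin on the work surface. World frame = base frame: x ahead of the robot, y to its left, z up, the work surface at z = 0. Lengths are in m, angles in rad, forces in N, time in s.
With the tool pointing down it reaches from about 0.425 to 0.925 m from the base axis. Payload 6.8 kg.
Tool frame: the origin (TCP) lies on the centre line of the jaws, within the pads' length; the fingertips stand 19 mm ahead of it and the grasp point (between the pads) is the TCP; z points along the fingers, y is the line along which they close (so a half turn about z gives the same grasp; the last joint's range is limited). The gripper opens to 85 mm and grips with 20 to 120 N. Pads are 22 mm wide; open, the fingers measure 114 mm over their backs; the gripper's body (76 mm by 85 mm) begins 54 mm behind the grasp point. The pads swing forward as they close: fully open they stand 13 mm farther back than shut.
Start: joints at [1.02, 0.477, 0.022, 1.555, -0.011, 1.109, -0.083], TCP at [0.289, -0.61, 0.25] pointing down, gripper open.
Joint ranges: [-2.96, 2.96], [-0.34, 2.1], [-1.41, 1.46], [0.24, 2.44], [-1.37, 4.51], [0.17, 1.92], [-2.96, 2.96]. Speed limits (rad/s): [2.39, 2.39, 3.14, 3.14, 3.14, 3.14, 3.14].

### API

Orientations are given as a rotation vector (axis times angle).
In Python, from bench import r gives the robot as it stands. The module is installed in compiled form; this text tells all that it offers.
- The arm moves only by the tool arm_command, never from a script. Its argument "rows" is a list of rows, each an object of numbers: "fingers": the opening, from -1 (shut) to 1 (fully open); "x", "y", "z": the shift along the tool's x, y, z in m; "ax", "ay", "az": the turn, a rotation vector about the tool's x, y, z in degrees. In form: [{"fingers": .., "x": .., "y": .., "z": .., "ax": .., "ay": .., "az": ..}, ...]. A call has 1 to 10 rows; each row shifts and turns the commanded pose from where the row before left it, along the tool's axes as they then stand; what a row does not reach is not made up. A row lasts 1/12 s, in which the tool goes at most 41.7 mm and 7.16 degrees, less where a joint would pass 70% of its speed; a pose out of reach is approached as far as the arm can. A call is refused whole if a number of a shift passes 0.0417 or a number of a turn 7.16, either way. A call with a gripper value outside its range is refused whole. The fingers move at their own pace and stop on an object; "grip_force" is the grip in N (left out, the last holds). Time passes only in rows, so rows that do not move let the fingers close. It gives the time, the measured TCP pose, the force, the opening and the grip force at its end, in the units of the state.
- r.get_obs(): the state, without advancing time (a new reading comes with each control period).
- r.grab_frame(name): name is "scene" or "top"; returns a dict with "frame" (400x640x3 uint8, red, green, blue), "depth" (400x640 float32, m along the optical axis (not along the pixel's ray), 0 where there is no reading), "K" (3x3 intrinsics, pixels), "world_from_camera" (4x4, takes a point from camera to world coordinates). Camera axes: x right, y down, z forward; pixel columns grow to the right and rows downward; lengths in m; the calibration is good to about 2 mm. A picture is of the moment at which its call begins.
- r.hand_in(): hands the job in; it is judged then, once.
The state is a dict: "clock": time; "joints": joint angles; "qvel": joint speeds; "tau": joint torques, N m; "tcp_pos": TCP position; "orientation": TCP orientation; "contact_force": force on the tool from outside, world axes, zero at the start; "moment": the same for the moment, N m; "grip_width": finger opening in m; "gripper_force": force on a finger pad.
Only numpy, scipy, OpenCV 4.12 (cv2) and the standard library are available. Lean on these libraries where they do the work, as an engineer would, in place of code of your own. Each camera call takes 0.05 s, during which the arm holds its last target. There are 200 camera calls.

## Working session

There is one attempt and no reset: what is moved stays moved. The work goes in short steps, Python scripts to look and compute and a tool call to move; the robot and the scene stay as the last step left them, time stands still between calls to the robot, and variables do not carry over. Pictures are saved under pics/ and viewed, at most 10 in all, crops included, and the job is handed in when it is done.

Besides the shell and the picture viewer there is one more tool, called after "Request:" in YAML: its name, and indented under it one key for each argument. arm_command: Moves the arm, as the interface text tells. Its arguments: {"type":"object","properties":{"rows":{"type":"array"},"grip_force":{"type":"number"}},"required":["rows"]}

```bash
mkdir -p pics; cat > h.py <<'E'
from bench import r
import numpy as np, cv2
from scipy.spatial.transform import Rotation as R
def grab(n):
    f=r.grab_frame(n); return f
def cloud(f):
    K=f["K"];d=f["depth"];v,u=np.indices(d.shape)
    p=np.stack([(u-K[0,2])/K[0,0]*d,(v-K[1,2])/K[1,1]*d,d],-1)
    T=f["world_from_camera"]; return p@T[:3,:3].T+T[:3,3]
def save(f,n): cv2.imwrite(f"pics/{n}.png",f["frame"][:,:,::-1])
E
python3 - <<'E'
from h import *
for n in("top","scene"):
    f=grab(n);save(f,n+"1");np.savez(n+"1.npz",**f);print(f["K"],f["world_from_camera"].round(3))
o=r.get_obs();print(o)
E
```

```text
[[395.70184263   0.         323.59223392]
 [  0.         395.70184263 197.5396228 ]
 [  0.           0.           1.        ]] [[-0.017 -0.983  0.185  0.29 ]
 [-1.     0.017  0.    -0.042]
 [-0.004 -0.185 -0.983  1.043]
 [ 0.     0.     0.     1.   ]]
[[373.01321571   0.         327.04322021]
 [  0.         373.01321571 203.84079522]
 [  0.           0.           1.        ]] [[ 2.68e-01  6.64e-01 -6.98e-01  1.16e+00]
 [ 9.64e-01 -1.85e-01  1.93e-01 -2.44e-01]
 [-1.00e-03 -7.24e-01 -6.89e-01  7.71e-01]
 [ 0.00e+00  0.00e+00  0.00e+00  1.00e+00]]
{'clock': 0.1, 'joints': array([ 1.01991565,  0.47768941,  0.02234092,  1.55635893, -0.01149316,
        1.10928111, -0.0831226 ]), 'qvel': array([-0.00231414, -0.00133208,  0.00091217, -0.00474656, -0.00057193,
       -0.00027431,  0.00037505]), 'tau': array([ 5.31444573e-03, -5.97754383e+01,  1.61451146e+00, -2.81951398e+01,
        1.29034903e-02,  5.04388139e-03, -1.83614821e-05]), 'tcp_pos': array([ 0.28898329, -0.60945754,  0.24943899]), 'orientation': array([-3.06341462e+00, -6.89515699e-01,  7.38699724e-04]), 'contact_force': array([-0.28914886, -0.10847974, -0.05340605]), 'moment': array([0.03664738, 0.0915414 , 0.03023336]), 'gripper_force': 0.0, 'grip_width': 0.08522952444354098}
```

View pics/top1.png

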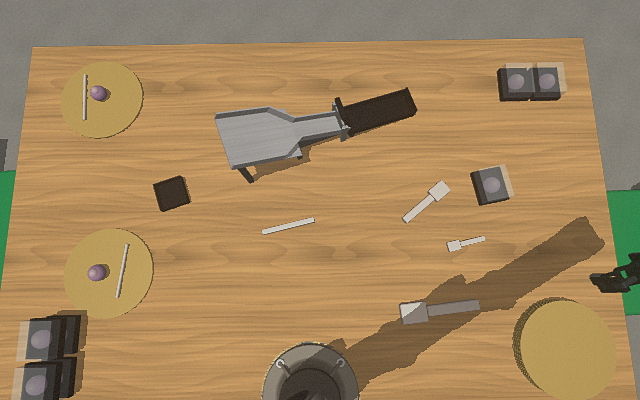

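View pics/scene1.png

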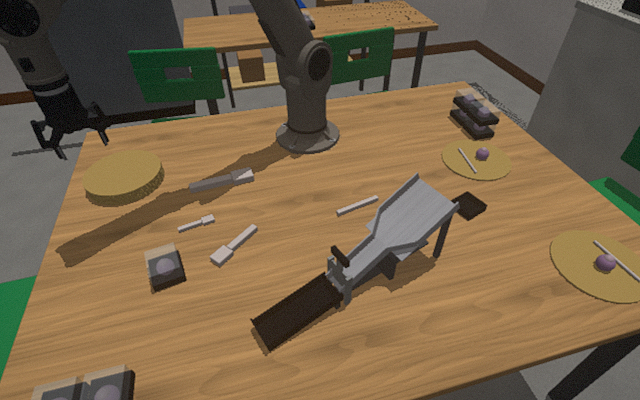

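The medium paddle is at about (427,200) in the top view, blade at upper right. The small paddle is at (466,243) and the large one at (440,310), in shadow. The chute runs from (240,135) to its tray's end at (415,100), with the gate at (342,118). The plain stick is at (288,226), the boxed sweet at (490,185) and the sweet tray at (172,193).

```bash
cat > m1.py <<'E'
from h import *
f=dict(np.load("top1.npz"));P=cloud(f);im=f["frame"]
hsv=cv2.cvtColor(im,cv2.COLOR_RGB2HSV)
# paddle(s)
m=((P[...,2]>0.008)&(P[...,2]<0.035)&(hsv[...,1]<60)).astype(np.uint8)
n,l,s,c=cv2.connectedComponentsWithStats(m)
for i in range(1,n):
    if s[i,4]<60 or not 150<c[i][1]<330: continue
    p=P[l==i]; (cx,cy),(w,h),a=cv2.minAreaRect((p[:,:2]*1000).astype(np.float32))
    print(c[i].round(),s[i,4],"ctr",round(cx),round(cy),"size",round(w),round(h),"z",np.median(p[:,2]).round(4))
m2=l==l[200,427] if l[200,427] else None
p=P[l==l[205,420]];xy=p[:,:2];mu=xy.mean(0);d=np.linalg.svd(xy-mu,full_matrices=0)[2][0]
t=(xy-mu)@d;w=(xy-mu)@np.array([-d[1],d[0]])
print("widths",np.ptp(w[t>0.03]),np.ptp(w[t<-0.03]),"t",t.min(),t.max(),mu,d,"w",w[t>0.03].mean(),w[t<-.03].mean())
# chute slope plane
roi=np.zeros(im.shape[:2],bool);roi[112:162,225:300]=1
Q=P[roi&(P[...,2]>0.09)&(P[...,2]<0.185)]
A=np.c_[Q[:,:2],np.ones(len(Q))];k=np.ones(len(Q),bool)
for _ in range(12):
    co=np.linalg.lstsq(A[k],Q[k,2],rcond=None)[0];k=abs(A@co-Q[:,2])<.004
g=-co[:2];print("slope deg",np.degrees(np.arctan(np.hypot(*g))),"yaw",np.degrees(np.arctan2(g[1],g[0])),k.sum())
yaw=np.arctan2(g[1],g[0])
ex=np.array([np.cos(yaw),np.sin(yaw)]);ey=np.array([-ex[1],ex[0]])
# along-slope position: z(x)=.176-tan25(x+.181)
q=Q[k];mid=q.mean(0);xl=-.181+(.176-mid[2])/np.tan(np.radians(25));print("mid",mid,"xl",xl)
# tray + everything above table
roi[:]=0;roi[80:185,205:425]=1
B=P[roi&(P[...,2]>0.012)]
O=mid[:2]-xl*ex
for a,b in((-.17,-.14),(-.14,-.11),(-.11,-.08),(.0,.05),(.05,.09),(.15,.19),(.19,.23),(.23,.28)):
    u=(B[:,:2]-O)@ex;v=(B[:,:2]-O)@ey;s_=(u>a)&(u<b);print(a,b,"v",np.percentile(v[s_],[1,50,99]).round(4),"z",np.percentile(B[s_,2],[2,50,98]).round(3))
u=(B[:,:2]-O)@ex;print("u range",u.min(),u.max())
H=B[(B[:,2]>.115)&(u>.07)];print("bar",len(H),H.mean(0),np.median(H[:,2]),"uv",((H[:,:2]-O)@ex).mean(),((H[:,:2]-O)@ey).mean(), np.ptp((H[:,:2]-O)@ey))
print("O",O)
E
python3 m1.py
```

```text
[479. 188.] 80 ctr 501 -447 size 85 7 z 0.027
[428. 200.] 535 ctr 466 -307 size 37 149 z 0.018
[288. 225.] 285 ctr 411 54 size 14 138 z 0.0142
[463. 243.] 240 ctr 360 -408 size 23 99 z 0.0122
[121. 271.] 171 ctr 304 480 size 10 135 z 0.0134
[101. 272.] 90 ctr 301 528 size 38 22 z 0.0293
[433. 310.] 1144 ctr 196 -325 size 50 197 z 0.0238
widths 0.01930407703884481 0.03658647966607397 t -0.06389192049899194 0.08539839522182499 [ 0.47292214 -0.31582563] [-0.62702746  0.77899715] w 8.769968941467211e-05 0.0001409839095544845
slope deg 25.050262013837983 yaw -70.86968144956495 3101
mid [0.61271077 0.10848361 0.13707805] xl -0.09753159888773696
-0.17 -0.14 v [-0.0664 -0.0045  0.0646] z [0.04  0.165 0.194]
-0.14 -0.11 v [-0.0664  0.0046  0.0649] z [0.142 0.152 0.179]
-0.11 -0.08 v [-0.0665  0.0039  0.0644] z [0.128 0.137 0.165]
0.0 0.05 v [-0.0287  0.005   0.028 ] z [0.069 0.085 0.115]
0.05 0.09 v [-0.0286  0.0047  0.0273] z [0.05  0.064 0.092]
0.15 0.19 v [-0.0364  0.0038  0.0359] z [0.022 0.028 0.053]
0.19 0.23 v [-0.0363  0.0046  0.0358] z [0.016 0.022 0.048]
0.23 0.28 v [-0.0362  0.0035  0.036 ] z [0.012 0.017 0.041]
u range -0.1838063194723836 0.3196243291710507
bar 137 [ 0.67724535 -0.08529279  0.14429769] 0.1455214031918306 uv 0.10669276306085283 -0.002533289215840854 0.05604367690525639
O [0.64467362 0.01633813]
```

Request:
arm_command:
  rows:
    - {"fingers": 1,"az": 7}
    - {"fingers": 1,"az": 7}
    - {"fingers": 1,"az": 7}
    - {"fingers": 1,"az": 7}
    - {"fingers": 1,"az": 7}
    - {"fingers": 1,"az": 7}
    - {"fingers": 1,"az": 7}
    - {"fingers": 1,"az": 7}
    - {"fingers": 1,"az": 7}
    - {"fingers": 1,"az": 7}
  grip_force: 40

```text
validation failed for argument at $.ro...
```

Request:
arm_command:
  rows:
    - {"fingers": 1,"az": 6.6}
    - {"fingers": 1,"x": -0.012,"y": -0.033,"z": 0.01}
    - {"fingers": 1,"x": -0.012,"y": -0.033,"z": 0.01}
    - {"fingers": 1,"x": -0.012,"y": -0.033,"z": 0.01}
    - {"fingers": 1,"x": -0.012,"y": -0.033,"z": 0.01}
    - {"fingers": 1,"x": -0.012,"y": -0.033,"z": 0.01}
    - {"fingers": 1,"x": -0.012,"y": -0.033,"z": 0.01}
    - {"fingers": 1,"x": -0.012,"y": -0.033,"z": 0.01}
    - {"fingers": 1,"x": -0.012,"y": -0.033,"z": 0.01}
    - {"fingers": 1,"x": -0.012,"y": -0.033,"z": 0.01}

```text
validation failed for argument at $.ro...
```

Request:
arm_command:
  rows:
    - {"fingers": 1,"x": -0.008,"y": -0.03,"z": 0.02}
    - {"fingers": 1,"z": 0.01}
    - {"fingers": 1}

```text
validation failed for argument at $.ro...
```

```bash
cat >> h.py <<'E'
def to(pos,xyaw,tilt=0):
    "shift in tool axes as they stand, turn (deg rotvec, tool axes) to target: tool down, x at xyaw, tilted about y"
    o=r.get_obs();C=R.from_rotvec(o["orientation"]);a=np.radians(xyaw)
    X=np.array([np.cos(a),np.sin(a),0]);Z=np.array([0,0,-1.])
    G=R.from_matrix(np.c_[X,np.cross(Z,X),Z])*R.from_euler("y",tilt,degrees=True)
    print("clock",o["clock"],"tcp",o["tcp_pos"].round(4),"f",o["contact_force"].round(1),"w",round(o["grip_width"],4),"q",o["joints"].round(2))
    print("shift",C.inv().apply(np.array(pos)-o["tcp_pos"]).round(4),"turn",np.degrees((C.inv()*G).as_rotvec()).round(2), "shift in goal axes",G.inv().apply(np.array(pos)-o["tcp_pos"]).round(4))
E
python3 -c "
from h import *
to([.4712,-.3137,.025],-51.2)"
```

```text
clock 0.1 tcp [ 0.289  -0.6095  0.2494] f [-0.3 -0.1 -0.1] w 0.0852 q [ 1.02  0.48  0.02  1.56 -0.01  1.11 -0.08]
shift [ 0.2914 -0.1888  0.2247] turn [-7.000e-02  7.000e-02  7.657e+01] shift in goal axes [-0.1163 -0.3273  0.2244]
```

Request:
arm_command:
  rows:
    - {"fingers": 1,"x": 0,"y": 0,"z": 0,"ax": 0,"ay": 0,"az": 7}
    - {"fingers": 1,"x": 0,"y": 0,"z": 0,"ax": 0,"ay": 0,"az": 7}
    - {"fingers": 1,"x": 0,"y": 0,"z": 0,"ax": 0,"ay": 0,"az": 7}
    - {"fingers": 1,"x": 0,"y": 0,"z": 0,"ax": 0,"ay": 0,"az": 7}
    - {"fingers": 1,"x": 0,"y": 0,"z": 0,"ax": 0,"ay": 0,"az": 7}
    - {"fingers": 1,"x": 0,"y": 0,"z": 0,"ax": 0,"ay": 0,"az": 7}
    - {"fingers": 1,"x": 0,"y": 0,"z": 0,"ax": 0,"ay": 0,"az": 7}
    - {"fingers": 1,"x": 0,"y": 0,"z": 0,"ax": 0,"ay": 0,"az": 7}
    - {"fingers": 1,"x": 0,"y": 0,"z": 0,"ax": 0,"ay": 0,"az": 7}
    - {"fingers": 1,"x": 0,"y": 0,"z": 0,"ax": 0,"ay": 0,"az": 7}
  grip_force: 40

```text
clock: 0.93
tcp_pos: [0.2891, -0.6096, 0.2498]
orientation: [-2.902, 1.201, 0.001]
contact_force: [0.2, -0.4, -0.3]
grip_width: 0.0856
gripper_force: 0.0
```

Request:
arm_command:
  rows:
    - {"fingers": 1,"x": 0,"y": 0,"z": 0,"ax": 0,"ay": 0,"az": 6.6}
    - {"fingers": 1,"x": -0.012,"y": -0.033,"z": 0.01,"ax": 0,"ay": 0,"az": 0}
    - {"fingers": 1,"x": -0.012,"y": -0.033,"z": 0.01,"ax": 0,"ay": 0,"az": 0}
    - {"fingers": 1,"x": -0.012,"y": -0.033,"z": 0.01,"ax": 0,"ay": 0,"az": 0}
    - {"fingers": 1,"x": -0.012,"y": -0.033,"z": 0.01,"ax": 0,"ay": 0,"az": 0}
    - {"fingers": 1,"x": -0.012,"y": -0.033,"z": 0.01,"ax": 0,"ay": 0,"az": 0}
    - {"fingers": 1,"x": -0.012,"y": -0.033,"z": 0.01,"ax": 0,"ay": 0,"az": 0}
    - {"fingers": 1,"x": -0.012,"y": -0.033,"z": 0.01,"ax": 0,"ay": 0,"az": 0}
    - {"fingers": 1,"x": -0.012,"y": -0.033,"z": 0.01,"ax": 0,"ay": 0,"az": 0}
    - {"fingers": 1,"x": -0.012,"y": -0.033,"z": 0.01,"ax": 0,"ay": 0,"az": 0}

```text
clock: 1.77
tcp_pos: [0.4536, -0.338, 0.1597]
orientation: [-2.833, 1.358, 0.0]
contact_force: [1.3, -1.2, 0.3]
grip_width: 0.0855
gripper_force: 0.0
```

Request:
arm_command:
  rows:
    - {"fingers": 1,"x": -0.008,"y": -0.03,"z": 0.02,"ax": 0,"ay": 0,"az": 0}
    - {"fingers": 1,"x": 0,"y": 0,"z": 0.01,"ax": 0,"ay": 0,"az": 0}
    - {"fingers": 1,"x": 0,"y": 0,"z": 0,"ax": 0,"ay": 0,"az": 0}
    - {"fingers": 1,"x": 0,"y": 0,"z": 0,"ax": 0,"ay": 0,"az": 0}

```text
clock: 2.1
tcp_pos: [0.4707, -0.315, 0.1298]
orientation: [2.832, -1.358, -0.003]
contact_force: [0.8, -0.8, 0.8]
grip_width: 0.0853
gripper_force: 0.0
```

```bash
python3 -c "
from h import *
to([.4712,-.3137,.025],-51.2)"
```

```text
clock 2.1 tcp [ 0.4707 -0.315   0.1298] f [ 0.8 -0.8  0.8] w 0.0853 q [ 0.31  0.45  0.21  1.93 -0.13  0.77 -1.87]
shift [-0.0005 -0.0013  0.1048] turn [ 0.08  0.08 -0.04] shift in goal axes [-0.0007 -0.0012  0.1048]
```

Request:
arm_command:
  rows:
    - {"fingers": 1,"x": 0,"y": -0.001,"z": 0.03,"ax": 0,"ay": 0,"az": 0}
    - {"fingers": 1,"x": 0,"y": 0,"z": 0.03,"ax": 0,"ay": 0,"az": 0}
    - {"fingers": 1,"x": 0,"y": 0,"z": 0.025,"ax": 0,"ay": 0,"az": 0}
    - {"fingers": 1,"x": 0,"y": 0,"z": 0.02,"ax": 0,"ay": 0,"az": 0}
    - {"fingers": 1,"x": 0,"y": 0,"z": 0,"ax": 0,"ay": 0,"az": 0}
    - {"fingers": -1,"x": 0,"y": 0,"z": 0,"ax": 0,"ay": 0,"az": 0}
    - {"fingers": -1,"x": 0,"y": 0,"z": 0,"ax": 0,"ay": 0,"az": 0}
    - {"fingers": -1,"x": 0,"y": 0,"z": 0,"ax": 0,"ay": 0,"az": 0}
    - {"fingers": -1,"x": 0,"y": 0,"z": 0,"ax": 0,"ay": 0,"az": 0}
    - {"fingers": -1,"x": 0,"y": 0,"z": 0,"ax": 0,"ay": 0,"az": 0}
  grip_force: 40

```text
clock: 2.93
tcp_pos: [0.473, -0.3146, 0.0265]
orientation: [2.833, -1.358, 0.003]
contact_force: [-0.2, -0.3, 0.6]
grip_width: 0.0258
gripper_force: 0.0
```

Request:
arm_command:
  rows:
    - {"fingers": -1,"x": 0,"y": 0,"z": 0,"ax": 0,"ay": 0,"az": 0}
    - {"fingers": -1,"x": 0,"y": 0,"z": 0,"ax": 0,"ay": 0,"az": 0}
    - {"fingers": -1,"x": 0,"y": 0,"z": 0,"ax": 0,"ay": 0,"az": 0}
    - {"fingers": -1,"x": 0,"y": 0,"z": 0,"ax": 0,"ay": 0,"az": 0}

```text
clock: 3.27
tcp_pos: [0.473, -0.3145, 0.0265]
orientation: [2.833, -1.358, 0.003]
contact_force: [-1.1, 0.5, 7.0]
grip_width: 0.019
gripper_force: 39.6
```

Request:
arm_command:
  rows:
    - {"fingers": -1,"x": 0,"y": 0,"z": -0.02,"ax": 0,"ay": 0,"az": 0}
    - {"fingers": -1,"x": 0,"y": 0,"z": -0.04,"ax": 0,"ay": 0,"az": 0}
    - {"fingers": -1,"x": 0,"y": 0,"z": -0.04,"ax": 0,"ay": 0,"az": 0}
    - {"fingers": -1,"x": 0,"y": 0,"z": -0.04,"ax": 0,"ay": 0,"az": -5}
    - {"fingers": -1,"x": 0,"y": 0,"z": -0.04,"ax": 0,"ay": 0,"az": -7}
    - {"fingers": -1,"x": 0,"y": 0,"z": -0.04,"ax": 0,"ay": 0,"az": -7}
    - {"fingers": -1,"x": 0,"y": 0,"z": -0.04,"ax": 0,"ay": 0,"az": -7}
    - {"fingers": -1,"x": 0,"y": 0,"z": -0.02,"ax": 0,"ay": 0,"az": -7}
    - {"fingers": -1,"x": 0,"y": 0,"z": 0,"ax": 0,"ay": 0,"az": -7}
    - {"fingers": -1,"x": 0,"y": 0,"z": 0,"ax": 0,"ay": 0,"az": -7}

```text
clock: 4.1
tcp_pos: [0.4729, -0.3144, 0.3078]
orientation: [3.138, -0.106, 0.006]
contact_force: [0.1, -0.2, -1.7]
grip_width: 0.019
gripper_force: 39.5
```

Request:
arm_command:
  rows:
    - {"fingers": -1,"x": 0,"y": 0,"z": 0,"ax": 0,"ay": 0,"az": -7}
    - {"fingers": -1,"x": 0,"y": 0,"z": 0,"ax": 0,"ay": 0,"az": -7}
    - {"fingers": -1,"x": 0,"y": 0,"z": 0,"ax": 0,"ay": 0,"az": -7}
    - {"fingers": -1,"x": 0,"y": 0,"z": 0,"ax": 0,"ay": 0,"az": -7}
    - {"fingers": -1,"x": 0,"y": 0,"z": 0,"ax": 0,"ay": 0,"az": -7}
    - {"fingers": -1,"x": 0,"y": 0,"z": 0,"ax": 0,"ay": 0,"az": -7}
    - {"fingers": -1,"x": 0,"y": 0,"z": 0,"ax": 0,"ay": 0,"az": -7}
    - {"fingers": -1,"x": 0,"y": 0,"z": 0,"ax": 0,"ay": 0,"az": -7}
    - {"fingers": -1,"x": 0,"y": 0,"z": 0,"ax": 0,"ay": 0,"az": -7}
    - {"fingers": -1,"x": 0,"y": 0,"z": 0,"ax": 0,"ay": 0,"az": -7}

```text
clock: 4.93
tcp_pos: [0.4719, -0.3139, 0.3054]
orientation: [-2.633, -1.714, 0.0]
contact_force: [0.5, 0.3, -1.1]
grip_width: 0.0186
gripper_force: 39.5
```

```bash
python3 -c "
from h import *
to([.61,.114,.30],109.1,25)
f=grab('scene');save(f,'scene2')"
```

```text
clock 4.9333 tcp [ 0.4719 -0.3139  0.3054] f [ 0.5  0.3 -1.1] w 0.0186 q [ 0.54  0.25 -0.08  1.75  0.02  1.14  0.04]
shift [ 0.4472 -0.047   0.0053] turn [  9.36  23.81 -42.29] shift in goal axes [0.3233 0.2705 0.1567]
```

View pics/scene2.png

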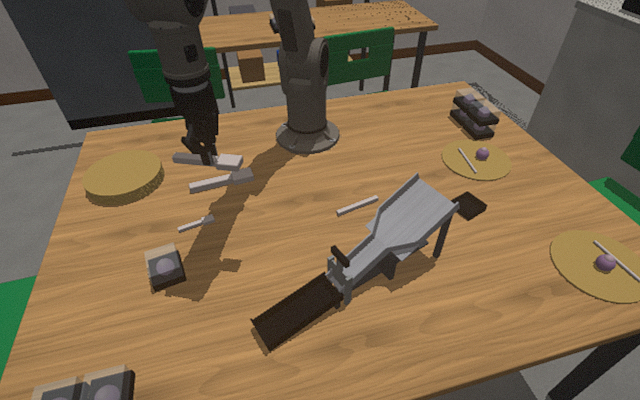

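Request:
arm_command:
  rows:
    - {"fingers": -1,"x": 0,"y": 0,"z": 0,"ax": 0,"ay": 0,"az": -7}
    - {"fingers": -1,"x": 0,"y": 0,"z": 0,"ax": 0,"ay": 0,"az": -7}
    - {"fingers": -1,"x": 0,"y": 0,"z": 0,"ax": 0,"ay": 0,"az": -7}
    - {"fingers": -1,"x": 0,"y": 0,"z": 0,"ax": 0,"ay": 0,"az": -7}
    - {"fingers": -1,"x": 0,"y": 0,"z": 0,"ax": 0,"ay": 0,"az": -7}
    - {"fingers": -1,"x": 0,"y": 0,"z": 0,"ax": 0,"ay": 0,"az": -7}
    - {"fingers": -1,"x": 0,"y": 0,"z": 0,"ax": 0,"ay": 0,"az": -1}
    - {"fingers": -1,"x": 0.03,"y": 0.022,"z": 0,"ax": 0,"ay": 0,"az": 0}
    - {"fingers": -1,"x": 0.03,"y": 0.022,"z": 0,"ax": 0,"ay": 0,"az": 0}
    - {"fingers": -1,"x": 0.03,"y": 0.022,"z": 0,"ax": 0,"ay": 0,"az": 0}

```text
clock: 5.82
tcp_pos: [0.5057, -0.2069, 0.3054]
orientation: [1.839, 2.547, -0.0]
contact_force: [1.4, 0.7, -1.9]
grip_width: 0.0187
gripper_force: 39.6
```

Request:
arm_command:
  rows:
    - {"fingers": -1,"x": 0.03,"y": 0.023,"z": 0,"ax": 0,"ay": 0,"az": 0}
    - {"fingers": -1,"x": 0.03,"y": 0.023,"z": 0,"ax": 0,"ay": 0,"az": 0}
    - {"fingers": -1,"x": 0.03,"y": 0.023,"z": 0,"ax": 0,"ay": 0,"az": 0}
    - {"fingers": -1,"x": 0.03,"y": 0.023,"z": 0,"ax": 0,"ay": 0,"az": 0}
    - {"fingers": -1,"x": 0.03,"y": 0.023,"z": 0,"ax": 0,"ay": 0,"az": 0}
    - {"fingers": -1,"x": 0.03,"y": 0.023,"z": 0,"ax": 0,"ay": 0,"az": 0}
    - {"fingers": -1,"x": 0.03,"y": 0.023,"z": 0,"ax": 0,"ay": 0,"az": 0}
    - {"fingers": -1,"x": 0.03,"y": 0.023,"z": 0,"ax": 0,"ay": 0,"az": 0}
    - {"fingers": -1,"x": 0.03,"y": 0.02,"z": 0,"ax": 0,"ay": 0,"az": 0}
    - {"fingers": -1,"x": 0,"y": 0,"z": 0,"ax": 0,"ay": 5,"az": 0}

```text
clock: 6.65
tcp_pos: [0.61, 0.1307, 0.3062]
orientation: [-1.765, -2.505, -0.087]
contact_force: [-1.3, 3.7, -1.2]
grip_width: 0.0187
gripper_force: 39.6
```

Request:
arm_command:
  rows:
    - {"fingers": -1,"x": 0,"y": 0,"z": 0,"ax": 0,"ay": 5,"az": 0}
    - {"fingers": -1,"x": 0,"y": 0,"z": 0,"ax": 0,"ay": 5,"az": 0}
    - {"fingers": -1,"x": 0,"y": 0,"z": 0,"ax": 0,"ay": 5,"az": 0}
    - {"fingers": -1,"x": 0,"y": 0,"z": 0,"ax": 0,"ay": 5,"az": 0}
    - {"fingers": -1,"x": 0,"y": 0,"z": 0,"ax": 0,"ay": 0,"az": 0}
    - {"fingers": -1,"x": 0,"y": 0,"z": 0,"ax": 0,"ay": 0,"az": 0}

```text
clock: 7.15
tcp_pos: [0.6123, 0.1118, 0.3043]
orientation: [-1.618, -2.243, -0.353]
contact_force: [-0.5, 0.7, -0.5]
grip_width: 0.0186
gripper_force: 39.6
```

```bash
cat > m2.py <<'E'
from h import *
O=np.array([.6445,.016]);yaw=np.radians(-70.87);ex=np.array([np.cos(yaw),np.sin(yaw),0]);c,s=np.cos(np.radians(25)),np.sin(np.radians(25))
dn=ex*c-np.array([0,0,s]);n=ex*s+np.array([0,0,c])
# paddle centred at 85 mm on slope; TCP is .010 uphill of centre, .0265 above underside, clearance .003
top=np.r_[O-.181*ex[:2],.176]
T=top+(.085-.010)*dn+n*(.0265+.003);print("goal",T)
to(T,109.13,25)
f=grab("scene");save(f,"scene3")
t=grab("top");P=cloud(t);im=t["frame"];np.savez("top3.npz",**t)
cv2.imwrite("pics/c3.png",np.hstack([cv2.resize(f["frame"][100:300,280:500],(440,400)),cv2.resize(im[80:200,190:300],(360,400))])[:,:,::-1])
E
python3 m2.py
```

```text
goal [0.61154532 0.11100652 0.17103971]
clock 7.15 tcp [0.6123 0.1118 0.3043] f [-0.5  0.7 -0.5] w 0.0186 q [ 0.27  0.47 -0.49  1.55 -0.23  1.24  0.22]
shift [-0.0565 -0.0006  0.1207] turn [ 0.12  0.12 -0.7 ] shift in goal axes [-0.0568 -0.001   0.1205]
```

View pics/c3.png

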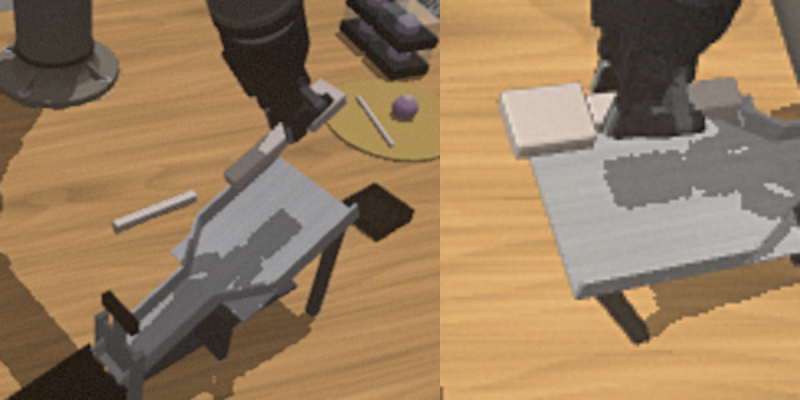

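The crops show the paddle held by its handle, blade uphill, hanging tilted above the bay. The blade is at about (224,115) in the full top view. I'll check the grasp offset from its depth.

```bash
python3 - <<'E'
from h import *
t=dict(np.load("top3.npz"));P=cloud(t);o=r.get_obs();C=R.from_rotvec(o["orientation"])
hs=cv2.cvtColor(t["frame"],cv2.COLOR_RGB2HSV)
L=C.inv().apply((P[80:160,195:300].reshape(-1,3)-o["tcp_pos"])).reshape(80,105,3)
k=(abs(L[...,2]-.008)<.012)&(L[...,0]>.015)&(L[...,0]<.08)&(abs(L[...,1])<.03)
q=L[k];print(len(q),"x",q[:,0].min(),q[:,0].max(),"y",np.percentile(q[:,1],[2,98]),"z",np.percentile(q[:,2],[5,50,95]))
A=np.c_[q[:,:2],np.ones(len(q))];g=abs(q[:,2]-np.median(q[:,2]))<.005;print(np.linalg.lstsq(A[g],q[g,2],rcond=None)[0])
for a in(.02,.03,.05):
  w=q[(q[:,0]>a)&(q[:,0]<a+.012)];print(a,np.percentile(w[:,1],[2,98]))
E
```

```text
515 x 0.015140925293137396 0.06524554961233549 y [-0.02076058  0.0156814 ] z [0.00642781 0.00859446 0.01653258]
[ 0.00634537 -0.02292121  0.00823144]
0.02 [-0.02069772  0.0159863 ]
0.03 [-0.02079254  0.01520959]
0.05 [-0.02086701  0.01544915]
```

Request:
arm_command:
  rows:
    - {"fingers": -1,"x": -0.02,"y": 0,"z": 0.02,"ax": 0,"ay": 0,"az": -0.7}
    - {"fingers": -1,"x": -0.02,"y": 0,"z": 0.02,"ax": 0,"ay": 0,"az": 0}
    - {"fingers": -1,"x": -0.0165,"y": 0,"z": 0.02,"ax": 0,"ay": 0,"az": 0}
    - {"fingers": -1,"x": 0,"y": 0,"z": 0.02,"ax": 0,"ay": 0,"az": 0}
    - {"fingers": -1,"x": 0,"y": 0,"z": 0.02,"ax": 0,"ay": 0,"az": 0}
    - {"fingers": -1,"x": 0,"y": 0,"z": 0.01,"ax": 0,"ay": 0,"az": 0}
    - {"fingers": -1,"x": 0,"y": 0,"z": 0.005,"ax": 0,"ay": 0,"az": 0}
    - {"fingers": -1,"x": 0,"y": 0,"z": 0,"ax": 0,"ay": 0,"az": 0}
    - {"fingers": -1,"x": 0,"y": 0,"z": 0,"ax": 0,"ay": 0,"az": 0}
    - {"fingers": -1,"x": 0,"y": 0,"z": 0,"ax": 0,"ay": 0,"az": 0}

```text
clock: 8.08
tcp_pos: [0.6144, 0.1112, 0.1786]
orientation: [-1.598, -2.26, -0.362]
contact_force: [-0.0, -0.2, -0.9]
grip_width: 0.0191
gripper_force: 39.6
```

```bash
sed -i '/^f=grab/,$d' m2.py; python3 m2.py
```

```text
goal [0.61154532 0.11100652 0.17103971]
clock 8.0833 tcp [0.6144 0.1112 0.1786] f [-0.  -0.2 -0.9] w 0.0191 q [ 0.26  0.59 -0.48  1.67 -0.2   1.02  0.3 ]
shift [-0.0025 -0.0028  0.0071] turn [0.28 0.07 0.4 ] shift in goal axes [-0.0025 -0.0027  0.0072]
```

Request:
arm_command:
  rows:
    - {"fingers": -1,"x": -0.002,"y": -0.0025,"z": 0.005,"ax": 0,"ay": 0,"az": 0.4}
    - {"fingers": -1,"x": 0,"y": 0,"z": 0.003,"ax": 0,"ay": 0,"az": 0}
    - {"fingers": -1,"x": 0,"y": 0,"z": 0,"ax": 0,"ay": 0,"az": 0}
    - {"fingers": -1,"x": 0,"y": 0,"z": 0,"ax": 0,"ay": 0,"az": 0}

```text
clock: 8.42
tcp_pos: [0.6104, 0.1118, 0.169]
orientation: [-1.605, -2.252, -0.358]
contact_force: [0.4, 0.2, -0.3]
grip_width: 0.0182
gripper_force: 39.6
```

Request:
arm_command:
  rows:
    - {"fingers": 0.6,"x": 0,"y": 0,"z": 0,"ax": 0,"ay": 0,"az": 0}
    - {"fingers": 0.6,"x": 0,"y": 0,"z": 0,"ax": 0,"ay": 0,"az": 0}
    - {"fingers": 0.6,"x": 0,"y": 0,"z": 0,"ax": 0,"ay": 0,"az": 0}
    - {"fingers": 0.6,"x": 0,"y": 0,"z": 0,"ax": 0,"ay": 0,"az": 0}
    - {"fingers": 0.6,"x": 0,"y": 0,"z": 0,"ax": 0,"ay": 0,"az": 0}
    - {"fingers": 0.6,"x": 0,"y": 0,"z": 0,"ax": 0,"ay": 0,"az": 0}
    - {"fingers": 0.6,"x": 0,"y": 0,"z": -0.01,"ax": 0,"ay": 0,"az": 0}
    - {"fingers": 0.6,"x": 0,"y": 0,"z": -0.03,"ax": 0,"ay": 0,"az": 0}
    - {"fingers": 0.6,"x": 0,"y": 0,"z": -0.04,"ax": 0,"ay": 0,"az": 0}
    - {"fingers": 0.6,"x": 0,"y": 0,"z": -0.04,"ax": 0,"ay": 0,"az": 0}

```text
clock: 9.25
tcp_pos: [0.6263, 0.0634, 0.2793]
orientation: [-1.603, -2.252, -0.357]
contact_force: [0.9, -0.4, -0.2]
grip_width: 0.0685
gripper_force: 0.0
```

```bash
cat > m3.py <<'E'
from h import *
import sys
f=grab("scene");t=grab("top");np.savez("t.npz",**t)
cv2.imwrite(f"pics/{sys.argv[1]}.png",np.hstack([cv2.resize(f["frame"][160:360,240:480],(420,350)),cv2.resize(t["frame"][75:185,290:420],(380,322))[:,:],][:1]+[cv2.resize(t["frame"][75:185,210:430],(380,350))])[:,:,::-1])
to([.6795,-.0848,.137],19.1)
E
python3 m3.py d1
```

```text
clock 9.35 tcp [0.6313 0.0606 0.285 ] f [ 0.2  0.1 -0.7] w 0.0685 q [ 0.32  0.51 -0.47  1.53 -0.21  1.25  0.31]
shift [-0.201  -0.003   0.0704] turn [-18.71 -19.99  88.27] shift in goal axes [-0.0021  0.1532  0.148 ]
```

View pics/d1.png

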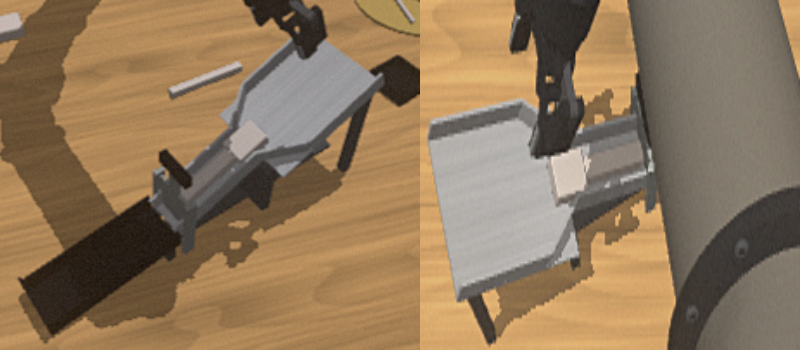

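The paddle has slid down the channel, handle against the gate, with its blade at about (250,140) in the left crop. Next is the gate.

Request:
arm_command:
  rows:
    - {"fingers": 0.6,"x": 0,"y": 0,"z": 0,"ax": 0,"ay": -6.25,"az": 0}
    - {"fingers": 0.6,"x": 0,"y": 0,"z": 0,"ax": 0,"ay": -6.25,"az": 0}
    - {"fingers": 0.6,"x": 0,"y": 0,"z": 0,"ax": 0,"ay": -6.25,"az": 0}
    - {"fingers": 0.6,"x": 0,"y": 0,"z": 0,"ax": 0,"ay": -6.25,"az": 0}
    - {"fingers": 0.6,"x": 0,"y": 0,"z": 0,"ax": 0,"ay": 0,"az": 7}
    - {"fingers": 0.6,"x": 0,"y": 0,"z": 0,"ax": 0,"ay": 0,"az": 7}
    - {"fingers": 0.6,"x": 0,"y": 0,"z": 0,"ax": 0,"ay": 0,"az": 7}
    - {"fingers": 0.6,"x": 0,"y": 0,"z": 0,"ax": 0,"ay": 0,"az": 7}
    - {"fingers": 0.6,"x": 0,"y": 0,"z": 0,"ax": 0,"ay": 0,"az": 7}
    - {"fingers": 0.6,"x": 0,"y": 0,"z": 0,"ax": 0,"ay": 0,"az": 7}

```text
clock: 10.18
tcp_pos: [0.6268, 0.064, 0.2782]
orientation: [2.624, 1.727, 0.004]
contact_force: [-0.9, 0.8, 0.3]
grip_width: 0.0686
gripper_force: 0.0
```

Request:
arm_command:
  rows:
    - {"fingers": 0.6,"x": 0,"y": 0,"z": 0,"ax": 0,"ay": 0,"az": 7}
    - {"fingers": 0.6,"x": 0,"y": 0,"z": 0,"ax": 0,"ay": 0,"az": 7}
    - {"fingers": 0.6,"x": 0,"y": 0,"z": 0,"ax": 0,"ay": 0,"az": 7}
    - {"fingers": 0.6,"x": 0,"y": 0,"z": 0,"ax": 0,"ay": 0,"az": 7}
    - {"fingers": 0.6,"x": 0,"y": 0,"z": 0,"ax": 0,"ay": 0,"az": 7}
    - {"fingers": 0.6,"x": 0,"y": 0,"z": 0,"ax": 0,"ay": 0,"az": 7}
    - {"fingers": 0.6,"x": 0,"y": 0,"z": 0,"ax": 0,"ay": 0,"az": 6}
    - {"fingers": 0.6,"x": 0,"y": 0,"z": 0,"ax": 0,"ay": 0,"az": 0}
    - {"fingers": 0.6,"x": 0,"y": 0,"z": 0,"ax": 0,"ay": 0,"az": 0}

```text
clock: 10.93
tcp_pos: [0.6268, 0.0642, 0.2781]
orientation: [-3.097, -0.525, -0.004]
contact_force: [0.7, -0.5, -0.2]
grip_width: 0.0683
gripper_force: 0.0
```

```bash
python3 -c "
from h import *
to([.6795,-.0848,.137],19.1)"
```

```text
clock 10.9333 tcp [0.6268 0.0642 0.2781] f [ 0.7 -0.5 -0.2] w 0.0683 q [-0.16  0.38 -0.06  1.64  0.02  1.12 -1.46]
shift [0.0003 0.158  0.1411] turn [ 0.01 -0.14  0.14] shift in goal axes [0.001  0.158  0.1411]
```

Request:
arm_command:
  rows:
    - {"fingers": 0.6,"x": 0,"y": 0.04,"z": 0,"ax": 0,"ay": 0,"az": 0}
    - {"fingers": 0.6,"x": 0,"y": 0.04,"z": 0,"ax": 0,"ay": 0,"az": 0}
    - {"fingers": 0.6,"x": 0,"y": 0.04,"z": 0,"ax": 0,"ay": 0,"az": 0}
    - {"fingers": 0.6,"x": 0,"y": 0.028,"z": 0,"ax": 0,"ay": 0,"az": 0}
    - {"fingers": 0.6,"x": 0,"y": 0.01,"z": 0.02,"ax": 0,"ay": 0,"az": 0}
    - {"fingers": 0.6,"x": 0,"y": 0,"z": 0.03,"ax": 0,"ay": 0,"az": 0}
    - {"fingers": 0.6,"x": 0,"y": 0,"z": 0.02,"ax": 0,"ay": 0,"az": 0}
    - {"fingers": 0.6,"x": 0,"y": 0,"z": 0,"ax": 0,"ay": 0,"az": 0}
    - {"fingers": 0.6,"x": 0,"y": 0,"z": 0,"ax": 0,"ay": 0,"az": 0}

```text
clock: 11.68
tcp_pos: [0.678, -0.0852, 0.2071]
orientation: [-3.097, -0.523, 0.0]
contact_force: [0.7, 0.0, 1.0]
grip_width: 0.0686
gripper_force: 0.0
```

```bash
python3 -c "
from h import *
to([.6795,-.0848,.137],19.1)"
```

```text
clock 11.6833 tcp [ 0.678  -0.0852  0.2071] f [0.7 0.  1. ] w 0.0686 q [ 0.04  0.53 -0.01  1.57  0.01  1.04 -1.21]
shift [0.0016 0.0002 0.0701] turn [-0.07 -0.01  0.07] shift in goal axes [0.0016 0.0002 0.0701]
```

Request:
arm_command:
  rows:
    - {"fingers": 0.6,"x": 0.0015,"y": 0,"z": 0.025,"ax": 0,"ay": 0,"az": 0}
    - {"fingers": 0.6,"x": 0,"y": 0,"z": 0.025,"ax": 0,"ay": 0,"az": 0}
    - {"fingers": 0.6,"x": 0,"y": 0,"z": 0.02,"ax": 0,"ay": 0,"az": 0}
    - {"fingers": 0.6,"x": 0,"y": 0,"z": 0,"ax": 0,"ay": 0,"az": 0}
    - {"fingers": -1,"x": 0,"y": 0,"z": 0,"ax": 0,"ay": 0,"az": 0}
    - {"fingers": -1,"x": 0,"y": 0,"z": 0,"ax": 0,"ay": 0,"az": 0}
    - {"fingers": -1,"x": 0,"y": 0,"z": 0,"ax": 0,"ay": 0,"az": 0}
    - {"fingers": -1,"x": 0,"y": 0,"z": 0,"ax": 0,"ay": 0,"az": 0}
    - {"fingers": -1,"x": 0,"y": 0,"z": 0,"ax": 0,"ay": 0,"az": 0}
    - {"fingers": -1,"x": 0,"y": 0,"z": 0,"ax": 0,"ay": 0,"az": 0}

```text
clock: 12.52
tcp_pos: [0.681, -0.0846, 0.1394]
orientation: [-3.098, -0.52, -0.007]
contact_force: [-0.4, 0.2, 5.5]
grip_width: 0.0109
gripper_force: 42.6
```

Request:
arm_command:
  rows:
    - {"fingers": -1,"x": 0,"y": 0,"z": 0,"ax": 0,"ay": 0,"az": 0}
    - {"fingers": -1,"x": 0,"y": 0,"z": 0,"ax": 0,"ay": 0,"az": 0}
    - {"fingers": -1,"x": 0,"y": 0,"z": 0,"ax": 0,"ay": 0,"az": 0}

```text
clock: 12.77
tcp_pos: [0.681, -0.0846, 0.1393]
orientation: [-3.098, -0.52, -0.007]
contact_force: [0.2, 1.1, 6.7]
grip_width: 0.0116
gripper_force: 42.7
```

Bar pinched at 11.6 mm, so I lift it by 46 mm.

Request:
arm_command:
  rows:
    - {"fingers": -1,"x": 0,"y": 0,"z": -0.012,"ax": 0,"ay": 0,"az": 0}
    - {"fingers": -1,"x": 0,"y": 0,"z": -0.012,"ax": 0,"ay": 0,"az": 0}
    - {"fingers": -1,"x": 0,"y": 0,"z": -0.012,"ax": 0,"ay": 0,"az": 0}
    - {"fingers": -1,"x": 0,"y": 0,"z": -0.008,"ax": 0,"ay": 0,"az": 0}
    - {"fingers": -1,"x": 0,"y": 0,"z": 0,"ax": 0,"ay": 0,"az": 0}
    - {"fingers": -1,"x": 0,"y": 0,"z": 0,"ax": 0,"ay": 0,"az": 0}
    - {"fingers": -1,"x": 0,"y": 0,"z": 0,"ax": 0,"ay": 0,"az": 0}
    - {"fingers": -1,"x": 0,"y": 0,"z": 0,"ax": 0,"ay": 0,"az": 0}
    - {"fingers": -1,"x": 0,"y": 0,"z": 0,"ax": 0,"ay": 0,"az": 0}
    - {"fingers": -1,"x": 0,"y": 0,"z": 0,"ax": 0,"ay": 0,"az": 0}

```text
clock: 13.6
tcp_pos: [0.6808, -0.0846, 0.182]
orientation: [-3.098, -0.52, -0.006]
contact_force: [4.9, 1.7, 2.4]
grip_width: 0.0117
gripper_force: 42.1
```

Request:
arm_command:
  rows:
    - {"fingers": -1,"x": 0,"y": 0,"z": 0,"ax": 0,"ay": 0,"az": 0}
    - {"fingers": -1,"x": 0,"y": 0,"z": 0,"ax": 0,"ay": 0,"az": 0}
    - {"fingers": -1,"x": 0,"y": 0,"z": 0,"ax": 0,"ay": 0,"az": 0}
    - {"fingers": -1,"x": 0,"y": 0,"z": 0,"ax": 0,"ay": 0,"az": 0}
    - {"fingers": -1,"x": 0,"y": 0,"z": 0,"ax": 0,"ay": 0,"az": 0}
    - {"fingers": -1,"x": 0,"y": 0,"z": 0,"ax": 0,"ay": 0,"az": 0}

```text
clock: 14.1
tcp_pos: [0.6808, -0.0846, 0.182]
orientation: [-3.098, -0.52, -0.006]
contact_force: [6.4, 1.1, 1.5]
grip_width: 0.011
gripper_force: 42.1
```

```bash
python3 m3.py d2
```

```text
clock 14.2 tcp [ 0.6808 -0.0846  0.182 ] f [5.4 1.2 1.5] w 0.0111 q [ 0.04  0.56 -0.01  1.59  0.01  0.99 -1.21]
shift [-0.0015 -0.0002  0.045 ] turn [ 0.02 -0.22 -0.04] shift in goal axes [-0.0013 -0.0002  0.045 ]
```

View pics/d2.png

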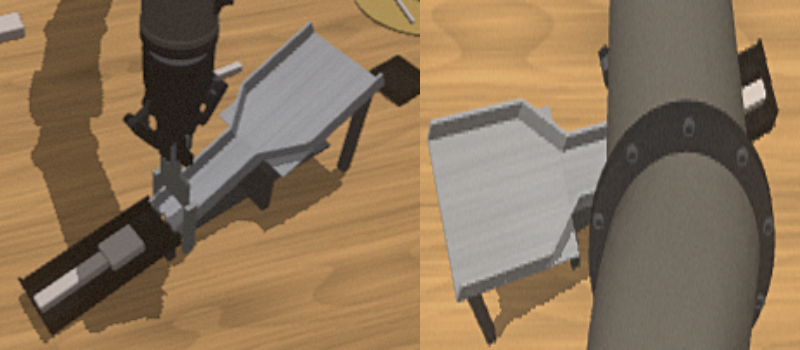

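The paddle lies in the tray, handle at the far end at about (40,300) and blade at (120,245) in the left crop. Now I push the gate down.

Request:
arm_command:
  rows:
    - {"fingers": -1,"x": 0,"y": 0,"z": 0.012,"ax": 0,"ay": 0,"az": 0}
    - {"fingers": -1,"x": 0,"y": 0,"z": 0.012,"ax": 0,"ay": 0,"az": 0}
    - {"fingers": -1,"x": 0,"y": 0,"z": 0.012,"ax": 0,"ay": 0,"az": 0}
    - {"fingers": -1,"x": 0,"y": 0,"z": 0.008,"ax": 0,"ay": 0,"az": 0}
    - {"fingers": -1,"x": 0,"y": 0,"z": 0,"ax": 0,"ay": 0,"az": 0}
    - {"fingers": -1,"x": 0,"y": 0,"z": 0.001,"ax": 0,"ay": 0,"az": 0}
    - {"fingers": -1,"x": 0,"y": 0,"z": 0,"ax": 0,"ay": 0,"az": 0}
    - {"fingers": -1,"x": 0,"y": 0,"z": 0,"ax": 0,"ay": 0,"az": 0}

```text
clock: 14.87
tcp_pos: [0.6809, -0.0846, 0.139]
orientation: [-3.098, -0.52, -0.007]
contact_force: [-2.4, 2.7, 19.5]
grip_width: 0.0112
gripper_force: 45.1
```

Request:
arm_command:
  rows:
    - {"fingers": 0.4,"x": 0,"y": 0,"z": 0,"ax": 0,"ay": 0,"az": 0}
    - {"fingers": 0.4,"x": 0,"y": 0,"z": 0,"ax": 0,"ay": 0,"az": 0}
    - {"fingers": 0.4,"x": 0,"y": 0,"z": 0,"ax": 0,"ay": 0,"az": 0}
    - {"fingers": 0.4,"x": 0,"y": 0,"z": 0,"ax": 0,"ay": 0,"az": 0}
    - {"fingers": 0.4,"x": 0,"y": 0,"z": -0.02,"ax": 0,"ay": 0,"az": 0}
    - {"fingers": 0.4,"x": 0,"y": 0,"z": -0.04,"ax": 0,"ay": 0,"az": 0}
    - {"fingers": 0.4,"x": 0,"y": 0,"z": -0.04,"ax": 0,"ay": 0,"az": 0}
    - {"fingers": 0.4,"x": -0.02,"y": 0,"z": -0.03,"ax": 0,"ay": 0,"az": 0}
    - {"fingers": 0.4,"x": -0.04,"y": 0,"z": 0,"ax": 0,"ay": 0,"az": 0}
    - {"fingers": 0.4,"x": -0.04,"y": 0,"z": 0,"ax": 0,"ay": 0,"az": 0}

```text
clock: 15.7
tcp_pos: [0.5856, -0.1174, 0.268]
orientation: [3.097, 0.522, 0.008]
contact_force: [-0.4, -0.6, -0.1]
grip_width: 0.0595
gripper_force: 0.0
```

Request:
arm_command:
  rows:
    - {"fingers": 0.4,"x": -0.04,"y": 0,"z": 0,"ax": 0,"ay": 0,"az": 0}
    - {"fingers": 0.4,"x": -0.04,"y": 0,"z": 0,"ax": 0,"ay": 0,"az": 0}
    - {"fingers": 0.4,"x": 0,"y": 0,"z": 0,"ax": 0,"ay": 0,"az": 0}
    - {"fingers": 0.4,"x": 0,"y": 0,"z": 0,"ax": 0,"ay": 0,"az": 0}

```text
clock: 16.03
tcp_pos: [0.5072, -0.145, 0.266]
orientation: [-3.099, -0.514, -0.001]
contact_force: [0.8, 0.5, 0.4]
grip_width: 0.0599
gripper_force: 0.0
```

```bash
python3 m3.py d3; python3 - <<'E'
from h import *
t=dict(np.load("t.npz"));P=cloud(t);O=np.array([.6445,.016]);a=np.radians(-70.87);ex=np.array([np.cos(a),np.sin(a)]);ey=np.array([-ex[1],ex[0]])
u=(P[...,:2]-O)@ex;v=(P[...,:2]-O)@ey;z=P[...,2]
k=(u>.085)&(u<.13)&(abs(v)<.035)&(z>.11)&(z<.2);print("bar top",k.sum(),np.percentile(z[k],[50,90]) if k.any() else 0)
hs=cv2.cvtColor(t["frame"],cv2.COLOR_RGB2HSV)
k=(u>.12)&(u<.33)&(abs(v)<.033)&(hs[...,2]>90)&(z<.08);print("paddle",k.sum(),u[k].min(),u[k].max(),v[k].min(),v[k].max(),z[k].min(),z[k].max())
E
```

```text
clock 16.1333 tcp [ 0.5102 -0.1433  0.2664] f [ 0.4 -1.2 -0.1] w 0.0595 q [ 0.16  0.22  0.    1.88 -0.    1.03 -1.08]
shift [ 0.1788 -0.      0.1299] turn [-0.01 -0.15 -0.05] shift in goal axes [1.791e-01 1.000e-04 1.294e-01]
bar top 136 [0.14555917 0.14796717]
paddle 95 0.12068092422438331 0.1796166828785536 -0.03282307294360741 0.025628647177304897 -0.003798470799300624 0.06034457897419787
```

View pics/d3.png

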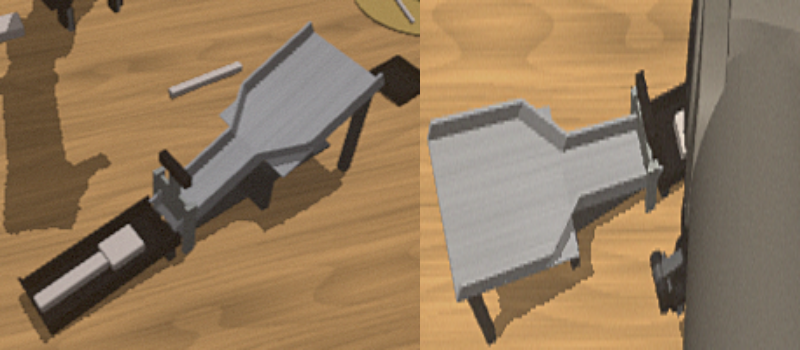

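The gate bar top is back at 145.6 mm, so the gate is shut. The paddle lies flat in the tray, handle at the far end at about (40,300) in the left crop, and the plain stick looks untouched.

```bash
python3 -c "
from bench import r
print(r.hand_in())"
```

```text
the job is handed in; nothing more can be done
None
```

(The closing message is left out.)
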